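# Retune the meeting table's screen transmitter

### The job

Switch the meeting table's screen transmitter to channel 6: lift the hatch of the connection box up off its seat and slide it sideways along its channels until the well is fully uncovered, then roll the numbered thumbwheel in the well until it clicks to rest showing 6. Finish by sliding the hatch back over the well and lowering it flush into its seat, leaving the cup, the remote control and the training pad where they are.

Things in the scene. Friction and masses are not known exactly. Their poses are not given: they have to be found in the camera images.
- av_box: Dark table connection box, fixed; 200 (x) by 360 (y) by 92.5 mm high; origin at the centre of its underside, z up. -y half: the well; +y half: parking deck, top 70 mm up. Guide channels run along y inside the long walls (inner faces x = +-92 mm), roofed by aluminium lips (underside 88.5 mm up, in to x = +-82 mm) that keep the hatch captive; end stops at y = +-167.5 mm. Numbers read from the -x side.
- seat (a point): Where the hatch's origin lies when closed: (0, -90, 64) mm in the box frame, on a ledge round the well, in a recess 6 mm deep that leaves the hatch 2 mm play each way in x, 2.5 mm in y. The well mouth inside the ledge spans x = +-78 mm, y = -157 to -23 mm of the box; the connector panel in it lies 40 mm above the table.
- parked (a point): Where the hatch's origin lies when slid fully aside and resting on the deck: (0, 90, 70) mm in the box frame. The well is fully uncovered once the hatch's origin is beyond y = +52 mm.
- hatch: Loose aluminium plate with a black bow handle, 180 (x) by 150 (y) by 6 mm, 0.28 to 0.46 kg; origin at the centre of its underside, axes along the box's. Starts closed, flush in its seat. It must rise more than 6 mm to clear the sill towards +y, and the lips stop it at 18 mm; about 11 mm is right. Lifted so, it slides freely along y. Not reported while gripped.
- hatch_handle (a point): Centre of the handle's grip bar, 30 mm above the hatch's underside (24 mm above its top face); the bar is 76 mm long along the hatch's x, 12 mm thick (along y, the way to pinch it from above) and 14 mm tall, with 17 mm free under it.
- wheel_top (a point): Fixed point at (0, -100, 59) mm of the box: highest point of the thumbwheel's black ridged tread, mid-width. Tread 52 mm in diameter, 24 mm wide (y), axle along the box's y 26 mm below this point; it stands 13 mm proud of its grey bezel (68 by 52 mm). Rigid, rubber. A shut fingertip pressed on the top with about 4 to 15 N and drawn level along the box's x turns it by friction.
- window (a point): Fixed point at (0, -78, 56) mm of the box: the numeral now set, white on black, 11 mm tall, upright as seen from the box's -x side, on the wheel's numeral band beside the tread (+y side). A red mark on the bezel points at it; the hood hides the other numerals. Band and hood lie lower than the tread.
- channel_wheel (a joint): Turn of the thumbwheel in rad: 0.6283 times the number shown (6 shows at 3.770), stops at 0 and 9. Starts between 1 and 4. Drawing the top of the tread towards the box's -x raises the number, towards +x lowers it; one number is 16.3 mm of tread. A ball detent (about 0.03 N m, 1 N at the tread) pulls the wheel to the nearest number when let go.
- cup: White mug, 76 mm across and 72 mm high, handle to its +y, standing off the box's -y end; origin at the centre of its foot.
- remote: Black remote control, 45 by 200 by 18 mm, lying beyond the box's +x side; origin at the centre of its underside, long axis y.
- suture_pad: Skin-coloured suture training pad on a yellow base, 110 by 90 by 18 mm, lying off the box's +y end; origin at the centre of its underside.
Things that resemble listed ones, but are neither listed nor needed, are in the scene too. What is shaped like the hatch but pink is not meant.

How it is judged:
On the way, in this order (a step that is already met when the one before it is completed fails the run):
1. the hatch is lifted up out of its recess (z of hatch in the frame of av_box above 0.07 m and y of hatch in the frame of av_box below -0.05 m), for 0.05 s.
2. the hatch is slid aside along its channels so that the well is uncovered (y of hatch in the frame of av_box above 0.05 m), for 0.2 s.
3. with the well uncovered, the thumbwheel rests at 6 (y of hatch in the frame of av_box above 0.05 m and value of joint channel_wheel between 3.62 and 3.92 rad and contact force between the fingers and channel_wheel below 0.1 N), for 0.3 s.
At the end, for the whole second after the job is handed in: The hatch lies at rest, flush in its seat over the well (within 4 mm in x, 5 mm in y and 1.5 mm in height of its closed place, tilted less than 0.02 rad), and the thumbwheel stands at 6 (within 0.15 rad) (x of hatch in the frame of av_box between -0.004 and 0.004 m and y of hatch in the frame of av_box between -0.095 and -0.085 m and z of hatch in the frame of av_box between 0.0625 and 0.0655 m and angle between hatch's own z axis and vertical below 0.02 rad and linear speed of hatch below 0.02 m/s and value of joint channel_wheel between 3.62 and 3.92 rad); the robot touches nothing.
It fails at once if the cup is shoved more than 20 mm or tipped (distance of cup from where it was at the start of the episode above 0.02 m or angle between cup's own z axis and vertical above 0.3 rad).
It fails at once if the remote control is shoved more than 20 mm (distance of remote from where it was at the start of the episode above 0.02 m).
It fails at once if the training pad is shoved more than 20 mm (distance of suture_pad from where it was at the start of the episode above 0.02 m).
It also fails if it takes over 64 s, if anything falls off the work surface, if the arm or the gripper's body presses on something with over 40 N, if the wrist force passes 120 N, or if a joint passes its speed limit or range.

### The arm

A 6-joint arm with a two-finger parallel gripper is mounted at the origin on the work surface. World frame = base frame: x ahead of the robot, y to its left, z up, the work surface at z = 0. Lengths are in m, angles in rad, forces in N, time in s.
With the tool pointing down it reaches from about 0.375 to 0.925 m from the base axis. Payload 5.7 kg.
Tool frame: the origin (TCP) lies between the finger pads; the fingertips stand ahead of it and the grasp point (between the pads) lies 8 mm behind it (r.tcp_to_tips is the z of the fingertips in the tool frame, in m); z points along the fingers, y is the line along which they close (so a half turn about z gives the same grasp; the last joint's range is limited). The gripper opens to 88 mm and grips with 3 to 60 N. Pads are 20 mm wide; open, the fingers measure 115 mm over their backs; the gripper's body (75 mm by 178 mm) begins 61 mm behind the grasp point.
Start: joints at [1.15, 0.359, 1.51, -0, 1.272, -0.115], TCP at [0.181, 0.572, 0.234] pointing down, gripper open.
Joint ranges: [-2.97, 2.97], [-1.01, 2.36], [0.21, 2.38], [-0.96, 4.11], [0.2, 2.71], [-2.98, 2.98]. Speed limits (rad/s): [2.39, 2.39, 3.14, 3.14, 3.14, 3.14].

### API

Orientations are given as a rotation vector (axis times angle).
In Python, from bench import r gives the robot as it stands.
- The arm moves only by the shell command python3 -m handwheel 'ROWS' [FORCE]. ROWS is JSON, a list that holds one entry, the list of rows, each a list of 7 numbers: the opening, from 0 (shut) to 1 (fully open), then the shift along the tool's x, y, z in mm, then the turn, a rotation vector about the tool's x, y, z in rad. A call has 1 to 12 rows; each row is the pose to reach, as a shift and turn from the pose commanded when the call began, along the tool's axes at that moment; what a row does not reach only later rows make up. A row lasts 1/8 s, in which the tool goes at most 62.5 mm and 10.7 degrees, less where a joint would pass 70% of its speed; a pose out of reach is approached as far as the arm can. A call with a gripper value outside its range is refused whole. The fingers move at their own pace and stop on an object; FORCE is the grip in N (left out, the last holds). Time passes only in rows, so rows that repeat a pose let the fingers close. It gives the time, the measured TCP pose, the force, the opening and the grip force at its end, in the units of the state.
- r.sense(): the state, without advancing time (a new reading comes with each control period).
- r.snapshot(name): name is "scene" or "top" or "wrist"; returns the picture (480x640x3 uint8, red, green, blue); there is no depth.
- r.calibration(name): a dict with "camera_matrix" (3x3 intrinsics, pixels), "cam_to_world" (4x4, takes a point from camera to world coordinates); the wrist camera has in their place "mount" (4x4, takes a point from camera to tool coordinates, whose origin is the TCP and whose axes are the flange's). Camera axes: x right, y down, z forward; pixel columns grow to the right and rows downward; lengths in m; the calibration is good to about 2 mm. A picture is of the moment at which its call begins: read the wrist's pose just before it. calibration takes no time and is no camera call.
- r.close_job(): hands the job in; it is judged then, once.
The state is a dict: "t": time; "joints": joint angles; "joint_velocities": joint speeds; "joint_efforts": joint torques, N m; "ee_pos": TCP position; "tool_rot": TCP orientation; "contact_force": force on the tool from outside, world axes, zero at the start; "wrist_torque": the same for the moment, N m; "width": opening from 0.0 (shut) to 1.0 (fully open); "finger_force": force on a finger pad.
Only numpy, scipy, OpenCV 4.12 (cv2) and the standard library are available. Lean on these libraries where they do the work, as an engineer would, in place of code of your own. Each camera call takes 0.05 s, during which the arm holds its last target. There are 200 camera calls.

## Working session

There is one attempt and no reset: what is moved stays moved. The work goes in short steps, Python scripts to look and compute and a shell command to move; the robot and the scene stay as the last step left them, time stands still between calls to the robot, and variables do not carry over. Pictures are saved under pics/ and viewed, at most 10 in all, crops included, and the job is handed in when it is done.

```bash
ls; mkdir -p pics; python3 - <<'E'
from bench import r
import cv2,numpy as np
for n in("scene","top"):
    im=r.snapshot(n); cv2.imwrite(f"pics/{n}0.png",im[:,:,::-1])
    c=r.calibration(n); print(n,np.round(c["camera_matrix"],1).tolist(),np.round(c["cam_to_world"],3).tolist())
print(r.calibration("wrist")); s=r.sense(); print(s["t"],s["ee_pos"],s["tool_rot"],s["width"],r.tcp_to_tips)
E
```

```text
pics
scene [[471.1, 0.0, 313.9], [0.0, 471.1, 231.2], [0.0, 0.0, 1.0]] [[-0.506, 0.662, -0.553, 1.075], [0.863, 0.382, -0.332, 0.34], [-0.009, -0.645, -0.764, 0.836], [0.0, 0.0, 0.0, 1.0]]
top [[520.7, 0.0, 327.3], [0.0, 520.7, 236.2], [0.0, 0.0, 1.0]] [[0.004, -0.984, 0.18, 0.347], [-1.0, -0.005, -0.002, 0.034], [0.003, -0.18, -0.984, 1.186], [0.0, 0.0, 0.0, 1.0]]
{'camera_matrix': array([[370.86236453,   0.        , 320.05841741],
       [  0.        , 370.86236453, 237.27297595],
       [  0.        ,   0.        ,   1.        ]]), 'mount': array([[-4.32360418e-04, -9.57687776e-01, -2.87808853e-01,
         7.78780070e-02],
       [ 9.99999874e-01, -4.87237767e-04,  1.19041819e-04,
         9.27878530e-04],
       [-2.54236238e-04, -2.87808765e-01,  9.57687867e-01,
        -1.49887084e-01],
       [ 0.00000000e+00,  0.00000000e+00,  0.00000000e+00,
         1.00000000e+00]])}
0.1 [0.18039423 0.57161808 0.2328871 ] [-4.78432223e-01 -3.10450270e+00  2.54431940e-03] 0.9998940923167035 0.011
```

View pics/top0.png

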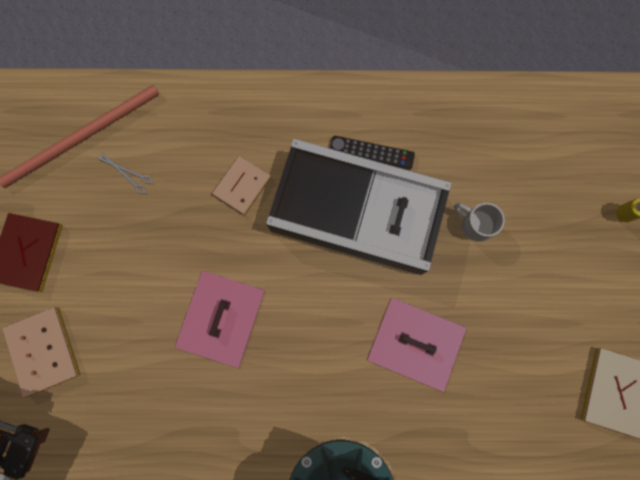

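View pics/scene0.png

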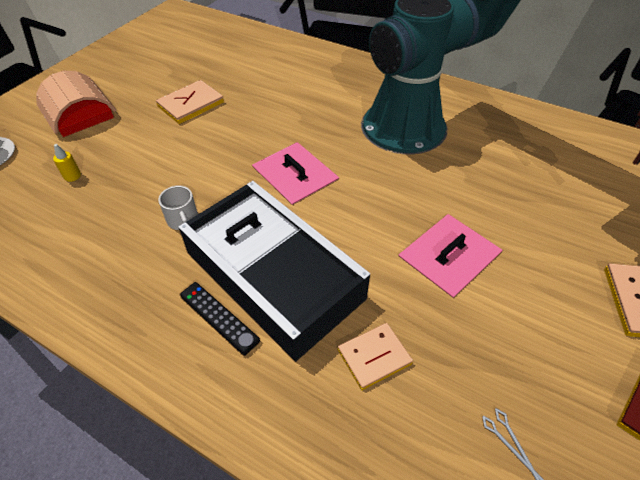

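Top view: there are three hatch-like plates, silver at (399,216) and pink at (219,319) and (416,343). The silver one is meant: it is aluminium and lies in the dark box's -y half, next to the cup. The box's top corners are near (293,142), (450,185), (430,270) and (268,225). I'll confirm it in a crop while measuring.

```bash
cat > h.py <<'E'
import numpy as np,cv2
from scipy.spatial.transform import Rotation as R
from bench import r
def cam(n,s=None):
    c=r.calibration(n); K=c["camera_matrix"]
    if n!="wrist": return K,c["cam_to_world"]
    s=s or r.sense(); T=np.eye(4); T[:3,:3]=R.from_rotvec(s["tool_rot"]).as_matrix(); T[:3,3]=s["ee_pos"]
    return K,T@c["mount"]
def ray(K,T,px,z):
    px=np.atleast_2d(px).astype(float)
    d=(np.linalg.inv(K)@np.c_[px,np.ones(len(px))].T).T@T[:3,:3].T
    return T[:3,3]+d*((z-T[2,3])/d[:,2])[:,None]
def proj(K,T,P):
    p=(np.atleast_2d(P)-T[:3,3])@T[:3,:3]@K.T
    return p[:,:2]/p[:,2:]
def fit2(B,W):  # 2D rigid: W = Rz(a) B + t
    b=B-B.mean(0);w=W-W.mean(0)
    a=np.arctan2((b[:,0]*w[:,1]-b[:,1]*w[:,0]).sum(),(b*w).sum())
    M=np.array([[np.cos(a),-np.sin(a)],[np.sin(a),np.cos(a)]])
    t=W.mean(0)-M@B.mean(0); return a,t,W-(B@M.T+t)
E
python3 - <<'E'
from h import *
im=cv2.imread("pics/top0.png"); K,T=cam("top")
hsv=cv2.cvtColor(im,cv2.COLOR_BGR2HSV)
m=((hsv[...,1]<50)&(hsv[...,2]>110)).astype(np.uint8)
m[:,:255]=0;m[:,456:]=0;m[:130]=0;m[290:]=0
q=cv2.boxPoints(cv2.minAreaRect(cv2.findNonZero(m))); print("rect",q.tolist())
cs=np.array([[293,142],[450,185],[430,270],[268,225]],float)
B=np.array([[100,180],[100,-180],[-100,-180],[-100,180]])/1e3
g=cv2.cvtColor(im,cv2.COLOR_BGR2GRAY)
for C in (cs,np.array([q[np.argmin(((q-c)**2).sum(1))] for c in cs])):
    W=ray(K,T,C,.0925); a,t,e=fit2(B,W[:,:2]); print("yaw",a,"t",t,"res mm",(e*1e3).round(1).tolist())
# handle
h=(hsv[...,2]<70).astype(np.uint8); h[:190]=0;h[242:]=0;h[:,:382]=0;h[:,418:]=0
n,l,st,ce=cv2.connectedComponentsWithStats(h); print(st,ce)
M=cv2.minAreaRect(cv2.findNonZero(h)); print(M)
print("handle world",ray(K,T,M[0],.097))
cv2.imwrite("pics/crop0.png",cv2.resize(im[130:290,250:520],None,fx=2.9,fy=2.9,interpolation=cv2.INTER_CUBIC))
E
```

```text
rect [[265.5094299316406, 223.7169647216797], [290.4528503417969, 136.4150848388672], [453.3019104003906, 182.94337463378906], [428.3584899902344, 270.2452392578125]]
yaw -0.2696117108003838 t [ 0.6166238  -0.03848647] res mm [[-2.8, -0.3], [-3.4, 3.7], [3.4, -0.3], [2.8, -3.0]]
yaw -0.2805463576328249 t [ 0.62159142 -0.0366458 ] res mm [[3.6, 5.3], [-1.5, -5.0], [-0.5, -0.3], [-1.6, 0.0]]
[[     0      0    640    480 306948]
 [   390    198     18     37    252]] [[319.43516166 239.51945606]
 [398.47619048 215.8015873 ]]
((398.1689453125, 215.37240600585938), (9.730437278747559, 37.101932525634766), 15.068486213684082)
handle world [[ 0.59244502 -0.12018005  0.097     ]]
```

View pics/crop0.png

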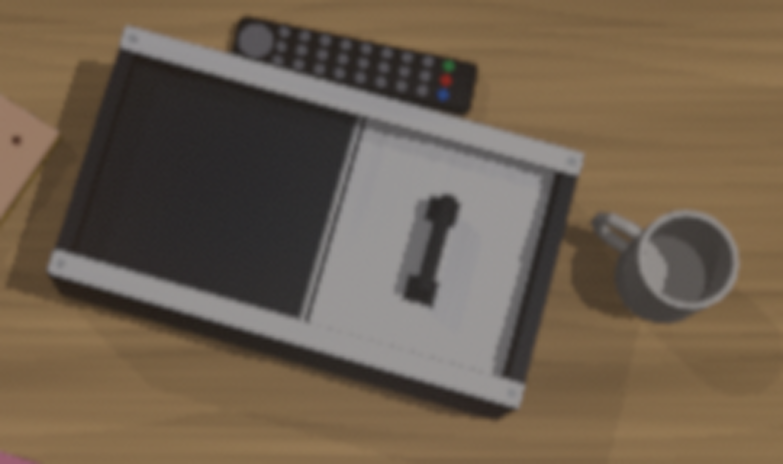

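The crop confirms it: a silver plate with a black bow handle (bar centre at about top pixel (398,215)), flush under the lips in the box's well half, with the cup off the far end. I'll work out the shift to hover above the handle.

```bash
cat >> h.py <<'E'
def go(P,yaw):  # shift (mm, tool axes) + turn to bring TCP to P with tool y along box y, tool z down
    s=r.sense(); M=R.from_rotvec(s["tool_rot"]); 
    c,sn=np.cos(yaw),np.sin(yaw)
    D=R.from_matrix(np.array([[-c,-sn,0],[-sn,c,0],[0,0,-1]]).T.copy().T if 0 else np.column_stack([[-c,-sn,0],[-sn,c,0],[0,0,-1]]))
    print("shift",(M.inv().apply(np.array(P)-s["ee_pos"])*1e3).round(1).tolist(),"turn",(M.inv()*D).as_rotvec().round(4).tolist())
E
sed -i 's/np.array(\[\[-c,-sn,0\],\[-sn,c,0\],\[0,0,-1\]\]).T.copy().T if 0 else //' h.py
python3 -c "
from h import *
go([.592,-.121,.215],-.272)"
```

```text
shift [-601.0, -536.5, 18.7] turn [-0.0017, -0.0002, -0.0338]
```

```bash
python3 -m handwheel '[[[1,-50,-45,2,0,0,0],[1,-100,-90,3,0,0,0],[1,-150,-134,5,0,0,0],[1,-200,-179,6,0,0,-0.01],[1,-250,-224,8,0,0,-0.02],[1,-300,-268,9,0,0,-0.03],[1,-350,-313,11,0,0,-0.034],[1,-400,-358,12,0,0,-0.034],[1,-450,-402,14,0,0,-0.034],[1,-500,-447,15,0,0,-0.034],[1,-550,-492,17,0,0,-0.034],[1,-590,-527,18,0,0,-0.034]]]'
python3 -m handwheel '[[[1,-11,-10,0,0,0,0],[1,-11,-10,0,0,0,0],[1,-11,-10,0,0,0,0],[1,-11,-10,0,0,0,0]]]'
python3 - <<'E'
from h import *
s=r.sense();K,T=cam("wrist",s);im=r.snapshot("wrist")[:,:,::-1].copy();cv2.imwrite("pics/w1.png",im);np.savez("w1.npz",K=K,T=T)
print(s["t"],s["ee_pos"],s["joints"]); go([.592,-.121,.215],-.272)
E
```

```text
t: 1.6
ee_pos: [0.5639, -0.0746, 0.2162]
tool_rot: [-0.426, -3.112, -0.0]
contact_force: [1.1, 0.9, -0.1]
width: 1.002
finger_force: 0.0
t: 2.1
ee_pos: [0.5704, -0.0836, 0.2167]
tool_rot: [-0.423, -3.112, -0.0]
contact_force: [-0.8, -0.3, -0.6]
width: 0.997
finger_force: 0.0
2.1 [ 0.57039906 -0.08356014  0.21669613] [-2.65370234e-01  3.41371118e-01  1.58273464e+00  1.76799014e-04
  1.21811377e+00 -1.56618033e+00]
shift [-30.6, -30.2, 1.7] turn [0.0, -0.0003, 0.0019]
```

View pics/w1.png

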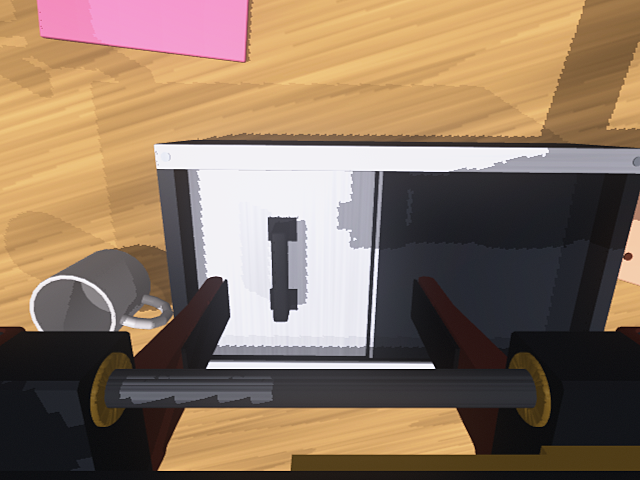

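The wrist view shows the hatch handle at about (281,268), running from row 218 to row 320, in the silver hatch. The -x/-y lip corner is near (156,145) and the sill line near column 376.

```bash
python3 - <<'E'
from h import *
d=np.load("w1.npz");K,T=d["K"],d["T"];im=cv2.imread("pics/w1.png")
hsv=cv2.cvtColor(im,cv2.COLOR_BGR2HSV)
for name,row0,row1,c0,c1 in(("bar",244,286,262,300),):
    L=[];Rr=[]
    for v in range(row0,row1,3):
        x=np.where(hsv[v,c0:c1,2]<75)[0]+c0; L.append((x.min(),v));Rr.append((x.max()+1,v))
    print(L[::4],Rr[::4])
    for E in(L,Rr): print(ray(K,T,E,.101)[[0,-1],:2].round(4).tolist())
# inner/outer edge of -x lip
g=hsv[...,2].astype(int)
E=[(u,140+np.argmax((g[130:175,u]>180)&(hsv[130:175,u,1]<40))-10) for u in range(165,480,15)]
W=ray(K,T,E,.0925)[:,:2]; p=np.polyfit(W[:,1],W[:,0],1); print("lip yaw",-np.arctan(p[0]),"res",np.abs(W[:,0]-np.polyval(p,W[:,1])).max(),E[::6])
c=ray(K,T,[[156,145]],.0925)[0,:2]; print("corner",c)
for yaw in(-.27,-np.arctan(p[0])):
    M=R.from_euler("z",yaw).as_matrix()[:2,:2]; print("box from corner",c-M@[-.1,-.18],"handle",c+M@[.1,.09])
ends=ray(K,T,[[282,218],[281,320]],.098)[:,:2];print("ends",ends,"mid",ends.mean(0))
E
```

```text
[(np.int64(272), 244), (np.int64(272), 256), (np.int64(272), 268), (np.int64(273), 280)] [(np.int64(287), 244), (np.int64(287), 256), (np.int64(288), 268), (np.int64(288), 280)]
[[0.5679, -0.1194], [0.5984, -0.1283]]
[[0.5709, -0.1085], [0.6015, -0.1171]]
lip yaw -0.27950396273604267 res 0.0003396514250019189 [(165, np.int64(144)), (255, np.int64(145)), (345, np.int64(146)), (435, np.int64(147))]
corner [ 0.47679729 -0.17887027]
box from corner [ 0.62118603 -0.03206465] handle [ 0.5971802  -0.11880403]
box from corner [ 0.62257473 -0.03344352] handle [ 0.59774563 -0.11995084]
ends [[ 0.55133321 -0.10671077]
 [ 0.63232755 -0.13260821]] mid [ 0.59183038 -0.11965949]
```

```bash
python3 -c "
from h import *
go([.5945,-.1208,.125],-.279);go([.5945,-.1208,.088],-.279)"
```

```text
shift [-32.9, -29.3, 91.7] turn [0.0, -0.0003, 0.0089]
shift [-33.0, -29.3, 128.7] turn [0.0, -0.0003, 0.0089]
```

```bash
python3 -m handwheel '[[[0.6,-16,-15,30,0,0,0.009],[0.6,-33,-29,60,0,0,0.009],[0.6,-33,-29,92,0,0,0.009],[0.6,-33,-29,110,0,0,0.009],[0.6,-33,-29,120,0,0,0.009],[0.6,-33,-29,128.5,0,0,0.009],[0.6,-33,-29,128.5,0,0,0.009],[0.6,-33,-29,128.5,0,0,0.009]]]' 25
python3 - <<'E'
from h import *
s=r.sense();im=r.snapshot("wrist")[:,:,::-1].copy();cv2.imwrite("pics/w2.png",im)
go([.5945,-.1208,.088],-.279)
E
```

```text
t: 3.15
ee_pos: [0.5958, -0.1221, 0.0888]
tool_rot: [0.439, 3.109, -0.001]
contact_force: [0.3, -0.3, -0.0]
width: 0.601
finger_force: 0.0
shift [1.7, 0.9, 0.9] turn [-0.0002, 0.0014, -0.0017]
```

View pics/w2.png

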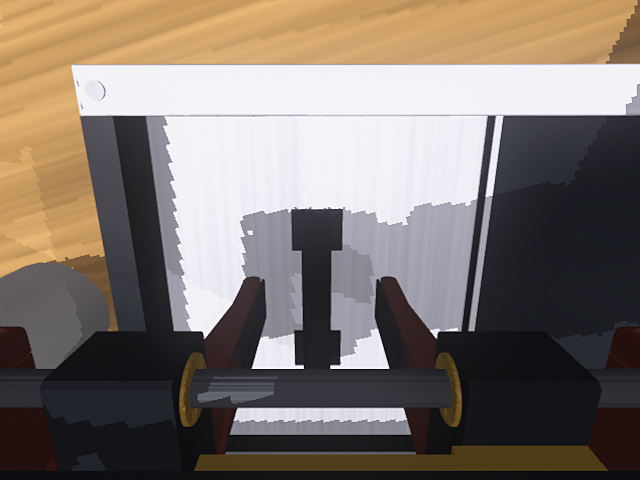

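The bar (columns 303–331) is centred between the fingers (tips at about 262 and 378). Closing on it, then a small lift to test the grip.

```bash
python3 -m handwheel '[[[0.1,0,0,0,0,0,0],[0.1,0,0,0,0,0,0],[0.1,0,0,0,0,0,0],[0.1,0,0,0,0,0,0],[0.1,0,0,0,0,0,0],[0.1,0,0,0,0,0,0]]]' 30
python3 -m handwheel '[[[0.1,0,0,-3,0,0,0],[0.1,0,0,-6,0,0,0],[0.1,0,0,-9,0,0,0],[0.1,0,0,-11,0,0,0],[0.1,0,0,-11,0,0,0],[0.1,0,0,-11,0,0,0]]]'
```

```text
t: 3.95
ee_pos: [0.5952, -0.1223, 0.0881]
tool_rot: [-0.44, -3.111, 0.001]
contact_force: [-0.2, -0.7, 0.4]
width: 0.133
finger_force: 30.0
t: 4.7
ee_pos: [0.5952, -0.122, 0.099]
tool_rot: [-0.44, -3.111, 0.0]
contact_force: [-0.8, -0.2, -4.1]
width: 0.137
finger_force: 30.0
```

```bash
python3 -m handwheel '[[[0.1,0,6,0,0,0,0],[0.1,0,18,0,0,0,0],[0.1,0,32,0,0,0,0],[0.1,0,46,0,0,0,0],[0.1,0,60,0,0,0,0]]]'
python3 -m handwheel '[[[0.1,0,14,0,0,0,0],[0.1,0,28,0,0,0,0],[0.1,0,42,0,0,0,0],[0.1,0,56,0,0,0,0],[0.1,0,70,0,0,0,0],[0.1,0,84,0,0,0,0],[0.1,0,98,0,0,0,0],[0.1,0,108,0,0,0,0],[0.1,0,114,0,0,0,0],[0.1,0,114,0,0,0,0]]]'
```

```text
t: 5.32
ee_pos: [0.6122, -0.063, 0.0991]
tool_rot: [-0.439, -3.111, 0.0]
contact_force: [0.0, -0.4, -3.8]
width: 0.13
finger_force: 30.0
t: 6.58
ee_pos: [0.6435, 0.0455, 0.099]
tool_rot: [-0.439, -3.111, 0.0]
contact_force: [0.2, -0.1, -5.2]
width: 0.129
finger_force: 30.0
```

```bash
python3 -m handwheel '[[[0.1,0,0,2,0,0,0],[0.1,0,0,4,0,0,0],[0.1,0,0,5,0,0,0],[0.1,0,0,5,0,0,0],[0.6,0,0,5,0,0,0],[0.6,0,0,5,0,0,0],[0.6,0,0,5,0,0,0],[0.6,0,0,5,0,0,0]]]'
python3 -c "
from h import *
M=R.from_euler('z',-.28).as_matrix()
s=r.sense();print('box origin est',s['ee_pos']-M@[0,.084,0])"
```

```text
t: 7.58
ee_pos: [0.6437, 0.0452, 0.0942]
tool_rot: [0.44, 3.11, -0.0]
contact_force: [0.1, 0.2, -0.2]
width: 0.552
finger_force: 0.0
box origin est [ 0.62046025 -0.03551464  0.094237  ]
```

```bash
python3 -m handwheel '[[[0.6,0,0,-20,0,0,0],[0.6,0,0,-50,0,0,0],[0.5,0,-30,-80,0,0,0],[0.4,0,-80,-80,0,0,0],[0.3,0,-130,-80,0,0,0],[0,0,-170,-80,0,0,0],[0,0,-184,-80,0,0,0],[0,0,-184,-80,0,0,0],[0,0,-184,-80,0,0,0],[0,0,-184,-80,0,0,0]]]' 20
python3 - <<'E'
from h import *
s=r.sense();K,T=cam("wrist",s);im=r.snapshot("wrist")[:,:,::-1].copy();cv2.imwrite("pics/w3.png",im);np.savez("w3.npz",K=K,T=T)
print(s["t"],s["ee_pos"],s["width"])
M=R.from_euler('z',-.28).as_matrix();o=np.array([.6203,-.0352,0])
for n,p in(("wheel",[0,-.1,.059]),("window",[0,-.078,.056])): print(n,proj(K,T,o+M@p))
E
```

```text
t: 8.82
ee_pos: [0.5929, -0.1303, 0.174]
tool_rot: [-0.437, -3.111, -0.0]
contact_force: [0.3, -0.2, -0.0]
width: 0.003
finger_force: 0.0
8.825 [ 0.5928672  -0.130262    0.17401817] 0.0033216084666143333
wheel [[317.36228444 235.14451637]]
window [[346.63028981 234.02512129]]
```

View pics/w3.png

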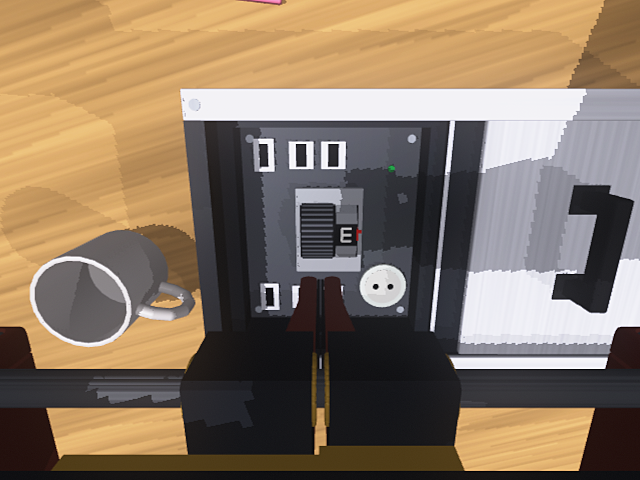

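The picture shows the well uncovered. The tread is centred at about (318,232) and the numeral at (346,235) looks like "E", which is a 3 upside-down from this camera. Both match the predicted pixels. It needs +3 numbers, about 49 mm towards -x, or three 16 mm strokes. Enlarging the numeral to confirm.

```bash
python3 - <<'E'
from h import *
im=cv2.imread("pics/w3.png"); cv2.imwrite("pics/num3.png",cv2.resize(cv2.rotate(im[180:280,285:375],cv2.ROTATE_180),None,fx=5,fy=5,interpolation=cv2.INTER_CUBIC))
M=R.from_euler('z',-.28).as_matrix();o=np.array([.6203,-.0352,0])
go(o+M@[.008,-.101,.074],-.28)
E
```

```text
shift [-8.1, -1.9, 100.0] turn [0.0001, -0.0001, 0.0007]
```

View pics/num3.png

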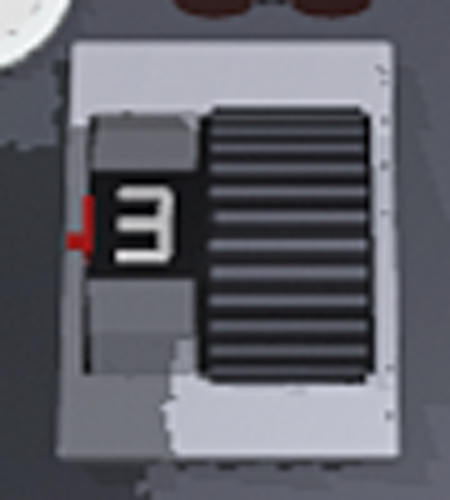

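Turned upright, the numeral is clearly 3. Descending beside the touch point.

```bash
python3 -m handwheel '[[[0,-8,-2,40,0,0,0],[0,-8,-2,75,0,0,0],[0,-8,-2,95,0,0,0],[0,-8,-2,100,0,0,0],[0,-8,-2,102,0,0,0],[0,-8,-2,102,0,0,0]]]'
python3 -m handwheel '[[[0,0,0,0.5,0,0,0],[0,0,0,1,0,0,0],[0,0,0,1.5,0,0,0],[0,0,0,1.5,0,0,0]]]'
```

```text
t: 9.62
ee_pos: [0.6004, -0.1358, 0.073]
tool_rot: [0.439, 3.109, -0.001]
contact_force: [0.2, 0.4, -0.4]
width: 0.002
finger_force: 0.0
t: 10.12
ee_pos: [0.5996, -0.1358, 0.0706]
tool_rot: [-0.44, -3.111, 0.0]
contact_force: [0.0, -0.3, 0.1]
width: 0.004
finger_force: 0.0
```

```bash
python3 -m handwheel '[[[0,0,0,0.5,0,0,0],[0,0,0,1,0,0,0],[0,0,0,1,0,0,0]]]'
python3 -m handwheel '[[[0,0,0,0.5,0,0,0],[0,0,0,0.5,0,0,0]]]'
```

```text
t: 10.5
ee_pos: [0.5999, -0.1359, 0.0702]
tool_rot: [0.44, 3.11, -0.0]
contact_force: [-1.1, 0.6, 5.2]
width: 0.006
finger_force: 2.6
t: 10.75
ee_pos: [0.6002, -0.1359, 0.07]
tool_rot: [0.439, 3.109, -0.001]
contact_force: [-1.5, 0.8, 8.2]
width: 0.001
finger_force: 3.8
```

```bash
python3 -m handwheel '[[[0,2,0,0,0,0,0],[0,4,0,0,0,0,0],[0,6,0,0,0,0,0],[0,8,0,0,0,0,0],[0,10,0,0,0,0,0],[0,12,0,0,0,0,0],[0,14,0,0,0,0,0],[0,16.3,0,0,0,0,0],[0,16.3,0,0,0,0,0],[0,16.3,0,0,0,0,0]]]'
```

```text
t: 12.0
ee_pos: [0.5842, -0.1314, 0.07]
tool_rot: [0.439, 3.11, -0.001]
contact_force: [-0.7, -0.5, 9.3]
width: 0.0
finger_force: 5.0
```

```bash
python3 -m handwheel '[[[0,0,0,-6,0,0,0],[0,0,0,-12,0,0,0],[0,-16.3,0,-12,0,0,0],[0,-16.3,0,-12,0,0,0],[0,-16.3,0,-12,0,0,0]]]'
cat >> h.py <<'E'
def num(name):
    s=r.sense();K,T=cam("wrist",s);im=r.snapshot("wrist")[:,:,::-1].copy()
    M=R.from_euler('z',-.28).as_matrix();o=np.array([.6203,-.0352,0])
    u,v=proj(K,T,o+M@[0,-.085,.056])[0].astype(int)
    c=cv2.rotate(im[v-60:v+60,u-60:u+60],cv2.ROTATE_180); cv2.imwrite(name,cv2.resize(c,None,fx=4,fy=4,interpolation=cv2.INTER_CUBIC))
    print(s["t"],s["ee_pos"],s["contact_force"],(u,v))
E
python3 -c "
from h import *
num('pics/n4.png')"
```

```text
t: 12.62
ee_pos: [0.5988, -0.1355, 0.0808]
tool_rot: [-0.439, -3.109, -0.0]
contact_force: [0.6, 0.5, 0.4]
width: 0.004
finger_force: 0.0
12.625 [ 0.59875099 -0.13546497  0.08076503] [0.61197326 0.53131309 0.36208534] (np.int64(352), np.int64(272))
```

View pics/n4.png

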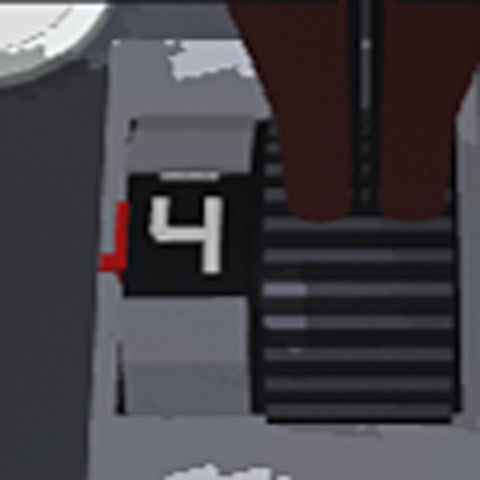

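It shows 4, so one stroke gives one number. Two more identical strokes.

```bash
for i in 1; do :; done
python3 -m handwheel '[[[0,0,0,6,0,0,0],[0,0,0,11,0,0,0],[0,0,0,12,0,0,0],[0,0,0,12,0,0,0],[0,2,0,12,0,0,0],[0,4,0,12,0,0,0],[0,6,0,12,0,0,0],[0,8,0,12,0,0,0],[0,10,0,12,0,0,0],[0,12,0,12,0,0,0],[0,14,0,12,0,0,0],[0,16.3,0,12,0,0,0]]]'
python3 -m handwheel '[[[0,0,0,0,0,0,0],[0,0,0,-6,0,0,0],[0,0,0,-12,0,0,0],[0,-16.3,0,-12,0,0,0],[0,-16.3,0,-12,0,0,0],[0,-16.3,0,-12,0,0,0]]]'
python3 -m handwheel '[[[0,0,0,6,0,0,0],[0,0,0,11,0,0,0],[0,0,0,12,0,0,0],[0,0,0,12,0,0,0],[0,2,0,12,0,0,0],[0,4,0,12,0,0,0],[0,6,0,12,0,0,0],[0,8,0,12,0,0,0],[0,10,0,12,0,0,0],[0,12,0,12,0,0,0],[0,14,0,12,0,0,0],[0,16.3,0,12,0,0,0]]]'
python3 -m handwheel '[[[0,0,0,0,0,0,0],[0,0,0,-6,0,0,0],[0,0,0,-20,0,0,0],[0,-16.3,0,-50,0,0,0],[0,-16.3,0,-70,0,0,0],[0,-16.3,0,-80,0,0,0],[0,-16.3,0,-80,0,0,0],[0,-16.3,0,-80,0,0,0]]]'
python3 -c "
from h import *
num('pics/n6.png')"
```

```text
t: 14.18
ee_pos: [0.5852, -0.1316, 0.0701]
tool_rot: [0.439, 3.108, -0.001]
contact_force: [0.6, -1.0, 7.8]
width: 0.004
finger_force: 4.1
t: 14.92
ee_pos: [0.5989, -0.1355, 0.0808]
tool_rot: [-0.439, -3.109, -0.0]
contact_force: [-0.3, -0.2, -0.6]
width: 0.007
finger_force: 0.0
t: 16.42
ee_pos: [0.5853, -0.1316, 0.0701]
tool_rot: [0.439, 3.108, -0.001]
contact_force: [0.8, 0.9, 7.6]
width: 0.002
finger_force: 4.0
t: 17.42
ee_pos: [0.5988, -0.1355, 0.1483]
tool_rot: [-0.439, -3.109, -0.0]
contact_force: [-0.3, 0.2, 0.4]
width: 0.008
finger_force: 0.0
17.425 [ 0.59883534 -0.13548096  0.14829062] [-0.34319252  0.23891618  0.44118438] (np.int64(344), np.int64(234))
```

View pics/n6.png

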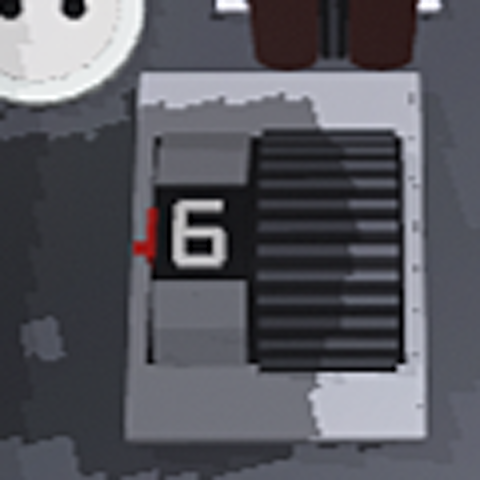

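It shows 6, centred on the mark. Returning to the parked handle at the pose where I released it.

```bash
python3 -c "
from h import *
go([.6437,.0452,.0942],-.281)"
```

```text
shift [6.8, 186.0, 54.0] turn [0.0, -0.0018, 0.0002]
```

```bash
python3 -m handwheel '[[[0.6,3,50,0,0,0,0],[0.6,7,100,0,0,0,0],[0.6,7,150,0,0,0,0],[0.6,7,180,0,0,0,0],[0.6,7,186,0,0,0,0],[0.6,7,186,0,0,0,0],[0.6,7,186,30,0,0,0],[0.6,7,186,48,0,0,0],[0.6,7,186,54,0,0,0],[0.6,7,186,54,0,0,0],[0.6,7,186,54,0,0,0]]]' 30
python3 -m handwheel '[[[0.1,0,0,0,0,0,0],[0.1,0,0,0,0,0,0],[0.1,0,0,0,0,0,0],[0.1,0,0,0,0,0,0],[0.1,0,0,0,0,0,0],[0.1,0,0,0,0,0,0]]]'
python3 -m handwheel '[[[0.1,0,0,-2,0,0,0],[0.1,0,0,-4,0,0,0],[0.1,0,0,-5,0,0,0],[0.1,0,0,-5,0,0,0],[0.1,0,0,-5,0,0,0]]]'
python3 -c "
from h import *
go([.5952,-.1222,.099],-.281)"
```

```text
t: 18.85
ee_pos: [0.6451, 0.0447, 0.0959]
tool_rot: [0.44, 3.109, 0.0]
contact_force: [-0.2, 0.1, -0.5]
width: 0.601
finger_force: 0.0
t: 19.6
ee_pos: [0.6444, 0.0449, 0.0951]
tool_rot: [-0.439, -3.111, 0.0]
contact_force: [-0.7, -0.4, 1.0]
width: 0.135
finger_force: 30.0
t: 20.23
ee_pos: [0.6444, 0.0449, 0.1]
tool_rot: [-0.44, -3.11, 0.0]
contact_force: [0.7, 0.4, -4.1]
width: 0.136
finger_force: 30.0
shift [0.9, -174.2, 1.0] turn [-0.0001, -0.0002, 0.0002]
```

```bash
python3 -m handwheel '[[[0.1,0,-6,0,0,0,0],[0.1,0,-18,0,0,0,0],[0.1,0,-32,0,0,0,0],[0.1,0,-46,0,0,0,0],[0.1,0,-60,0,0,0,0],[0.1,0,-74,0,0,0,0],[0.1,0,-88,0,0,0,0]]]'
python3 -m handwheel '[[[0.1,0,-14,0,0,0,0],[0.1,0,-28,0,0,0,0],[0.1,0,-42,0,0,0,0],[0.1,0,-56,0,0,0,0],[0.1,0,-70,0,0,0,0],[0.1,0,-80,0,0,0,0],[0.1,0,-86,0,0,0,0],[0.1,0,-86,0,0,0,0],[0.1,0,-86,0,0,0,0]]]'
python3 -c "
from h import *
go([.5958,-.1224,.088],-.281)"
```

```text
t: 21.1
ee_pos: [0.6198, -0.0407, 0.1001]
tool_rot: [0.44, 3.111, -0.0]
contact_force: [0.3, -0.1, -4.2]
width: 0.134
finger_force: 30.0
t: 22.22
ee_pos: [0.5963, -0.1219, 0.1001]
tool_rot: [-0.439, -3.111, -0.0]
contact_force: [0.1, 0.4, -4.5]
width: 0.132
finger_force: 30.0
shift [0.4, -0.6, 12.1] turn [0.0001, -0.0001, 0.0004]
```

```bash
python3 -m handwheel '[[[0.1,0,0,2,0,0,0],[0.1,0,0,4,0,0,0],[0.1,0,0,6,0,0,0],[0.1,0,0,8,0,0,0],[0.1,0,0,9.5,0,0,0],[0.1,0,0,10.5,0,0,0],[0.1,0,0,10.5,0,0,0]]]'
```

```text
t: 23.1
ee_pos: [0.5962, -0.1223, 0.0895]
tool_rot: [-0.44, -3.111, 0.0]
contact_force: [0.3, 0.3, -4.5]
width: 0.136
finger_force: 30.0
```

It still carries its full weight well below sill height, so it is inside the recess. Setting it down and releasing.

```bash
python3 -m handwheel '[[[0.1,0,0,0.4,0,0,0],[0.1,0,0,0.7,0,0,0],[0.1,0,0,0.7,0,0,0]]]'
python3 -m handwheel '[[[0.6,0,0,0,0,0,0],[0.6,0,0,0,0,0,0],[0.6,0,0,0,0,0,0],[0.6,0,0,0,0,0,0],[0.6,0,0,-15,0,0,0],[0.6,0,0,-40,0,0,0],[0.6,0,0,-80,0,0,0],[0.6,0,0,-125,0,0,0],[0.6,0,0,-125,0,0,0],[0.6,0,0,-125,0,0,0]]]'
python3 - <<'E'
from h import *
im=r.snapshot("top")[:,:,::-1].copy();K,T=cam("top")
w=r.snapshot("wrist")[:,:,::-1]
s=r.sense();print(s["t"],s["ee_pos"],s["contact_force"])
cv2.imwrite("pics/end.png",np.hstack([cv2.resize(w,None,fx=.625,fy=.625),cv2.resize(im[130:290,250:520],(400,300))]))
E
```

```text
t: 23.48
ee_pos: [0.5963, -0.1223, 0.0891]
tool_rot: [0.44, 3.11, -0.0]
contact_force: [0.2, 0.5, -1.8]
width: 0.13
finger_force: 30.0
t: 24.72
ee_pos: [0.596, -0.1222, 0.2141]
tool_rot: [0.44, 3.11, -0.0]
contact_force: [-0.6, 0.6, -0.4]
width: 0.601
finger_force: 0.0
24.825 [ 0.59521964 -0.12192168  0.21270299] [-0.46411653 -0.40215101 -0.63051048]
```

View pics/end.png

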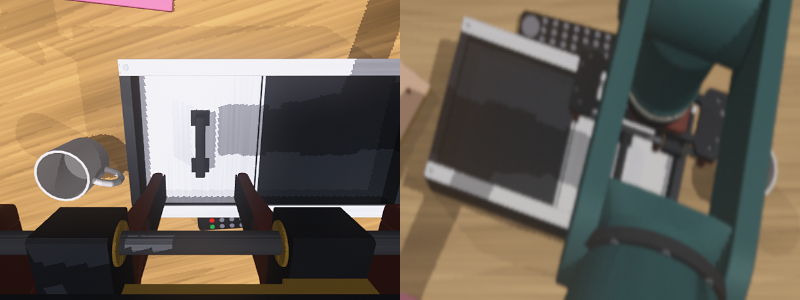

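The hatch is flush in its seat with the sill line visible beside it (wrist view, handle at about (200,143)), and the cup and remote haven't moved. Handing in.

```bash
python3 -c "
from bench import r
print(r.close_job())"
```

```text
the job is handed in; nothing more can be done
None
```

I handed the job in at about 25 s: the thumbwheel showed 6 before I closed the hatch, the hatch is back in its seat, and I saw no sign of the cup, remote or pad being touched; no verdict was returned.

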